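Ready the telescopic squeegee for the window

TASK

Get the telescopic squeegee ready for the kitchen window: slide the dock's splash cover fully open, take the squeegee by its grip with the button in the grip squeezed in, and pull the handle past the first stop out to its second stop. Lift it upright out of the dock and finish still holding it by the grip, fully extended, still, with the blade about 10 cm above the worktop. Leave the cover open and the other things on the worktop where they are.

Things in the scene. Friction and masses are not known exactly. Their poses are not given: they have to be found in the camera images.
- dock: grey dock fixed to the worktop, 118x360 mm, origin at the centre of its underside. Its long way is its y axis. The squeegee stands at its +y half (85 mm from the centre) in a trough of 22 mm high walls around the blade head (2 to 3 mm play, inner floor 6 mm over the worktop); two low tracks (18 mm high) run along y, 47 mm either side of the middle line
- cover (a joint): slide of the splash cover in m: 0 = shut over the squeegee, 0.165 = fully open at its end stop; it moves along the dock's -y and needs about 2 N. The cover has a flat aluminium roof 104x140 mm (top 187 mm over the worktop) and two clear side walls at +-48 mm in the dock's x; its ends are open. Starts 0 to 0.03
- cover_handle (a point): on the upright grey fin on the middle of the cover's roof, where to pinch it: fin 70 mm along the dock's x, 12 mm thick along the dock's y, 34 mm high over the roof; this point is 12 mm below the fin's top. It is directly above the squeegee's middle when the cover is at 0
- squeegee: telescopic window squeegee standing blade down in the dock, about 0.45 kg in all; origin at the centre of the blade's lower edge, z up along the handle. Blade head 120 mm (its y, the dock's y) x 22 mm, 32 mm high; over it a sleeve 33 mm thick up to 120 mm; over that the grip that pulls out
- grip_centre (a point): centre of the squeegee's grip, a rounded block 34 mm (squeegee x) x 30 mm (y) x 46 mm high on top of the handle, 146 mm above the blade's lower edge when pushed in; the point's axes are the squeegee's. The button (12 mm wide, 26 mm high) is in the middle of the grip's -x face and stands 5 mm out of it; closing the fingers along the squeegee's x axis over the middle of the grip squeezes the button flush
- grip_button (a joint): the button in m: 0 = out, 0.005 = flush with the grip; spring about 5 N. The handle is locked at each stop unless the button is in by more than about 0.003
- telescope (a joint): how far the grip is pulled up out of the sleeve in m: 0 = pushed in, 0.035 = first stop (holds only if the button is out), 0.07 = second and last stop. Needs about 1 to 2 N, less than the weight of the sleeve and blade head, so these stay in the dock while the grip is pulled up
- mug_small: bystander: white espresso mug, 63x88 mm, 52 high; origin under its centre
- tumbler: bystander: small clear glass, 51 mm wide, 58 high; origin under its centre
- spice_jar: bystander: spice jar with a lid, 45 mm wide, 106 high; origin under its centre
- mill_pale: bystander: salt mill, clear lower half with pale contents, 44 mm wide, 90 high; origin under its centre
- mill_dark: bystander: pepper mill, clear lower half with dark contents, 44 mm wide, 90 high; origin under its centre
- teaspoon: bystander: teaspoon, 131x27 mm, 13 high; origin under its centre

How it is judged:
By the outcome, as a careful person would: the job done as asked, in the order asked, and still so for the second after the job is handed in, while the arm keeps its last pose, push and grip.
It also fails if it takes over 45 s, if anything falls off the work surface, if the arm or the gripper's body presses on something with over 40 N, if the wrist force passes 120 N, or if a joint passes its speed limit or range.

ROBOT

A 6-joint arm with a two-finger parallel gripper is mounted at the origin on a cart in front of the work surface, level with it; the furniture and walls round the work are solid. World frame = base frame: x ahead of the robot, y to its left, z up, the work surface at z = 0. Lengths are in mm, angles in rad, forces in N, time in s.
With the tool pointing down it reaches from about 150 to 775 mm from the base axis. Payload 6.1 kg.
Tool frame: the origin (TCP) lies midway between the tips of the shut fingers; the grasp point (between the pads) lies 19 mm behind it; z points along the fingers, y is the direction in which the jaws open and shut (so a half turn about z gives the same grasp; the last joint's range is limited). The gripper opens to 85 mm and grips with 20 to 120 N. Pads are 22 mm wide; open, the fingers measure 114 mm over their backs; the gripper's body (76 mm by 85 mm) begins 54 mm behind the grasp point. The pads swing forward as they close: fully open they stand 13 mm farther back than shut.
Start: joints at [-1.342, 0.126, -0.04, 1.405, 0, 1.571], TCP at [119.069, -511.303, 231.295] pointing down, gripper open.
Joint ranges: [-2.72, 2.72], [-0.95, 1.95], [-1.27, 1.35], [-1.78, 2.02], [-1.46, 1.47], [-3.14, 3.14]. Speed limits (rad/s): [2.39, 2.39, 3.01, 3.14, 3.14, 3.14].

INTERFACE

Orientations are given as [roll, pitch, yaw] about the fixed x, y, z axes, in that order (R = Rz(yaw) Ry(pitch) Rx(roll)).
In Python, from rig import env gives the robot as it stands. The module is installed in compiled form; this text tells all that it offers. Calls block until the motion is done:
- env.move_pose(position, orientation): joint-space move of the TCP to a pose.
- env.line_to(position, frame=None, rate=150): straight line of the TCP; frame=None keeps the orientation; rate is the mean speed in mm/s.
- env.move_joints(angles): joint-space move.
- env.ungrasp() and env.close(grasp_force=None): open the fingers fully, or close them until they stop; grasp_force is the grip in N (None keeps the last).
- env.pause(seconds).
- env.inverse_kinematics(position, orientation): joint angles nearest the present ones, or None.
- env.get_obs(): the state.
- env.grab_frame(name): name is "side" or "top" or "wrist"; returns (picture, depth): 384x512x3 uint8, red, green, blue; 384x512 float32, mm along the optical axis (not along the pixel's ray), 0 where there is no reading.
- env.camera_info(name): a dict with "camera_matrix" (3x3 intrinsics, pixels), "dist" ([k1, k2, p1, p2, k3] as OpenCV has them; the pictures are not rectified), "xyz" and "rotation" of the camera in the world. Camera axes: x right, y up, looking along -z (the intrinsics and any distortion apply to the point x, -y, -z); pixel columns grow to the right and rows downward; lengths in mm; the calibration is good to about 2 mm. A picture is of the moment at which its call begins: read the wrist's pose just before it. camera_info takes no time and is no camera call; for the wrist camera it gives the pose at the moment of the call.
A pose or a line that the arm cannot do raises env.PlanningError and nothing moves.
- env.job_done(): hands the job in, once; it reports no verdict.
The state is a dict: "clock": time; "joint_positions": joint angles; "qvel": joint speeds; "effort": joint torques, N m; "tcp_pos": TCP position; "ee_rot": TCP orientation; "contact_force": force on the tool from outside, world axes, zero at the start; "wrist_torque": the same for the moment, N m; "gripper_width": opening from 0.0 (shut) to 1.0 (fully open).
Only numpy, scipy, OpenCV 4.12 (cv2) and the standard library are available. Lean on these libraries where they do the work, as an engineer would, in place of code of your own. Each camera call takes 0.05 s, during which the arm holds its last target.

## Working session

There is one attempt and no reset: what is moved stays moved. The work goes in short steps, each a Python script; the robot and the scene stay as the last script left them, time stands still between calls to the robot, and variables do not carry over. Pictures are saved under pics/ and viewed, and the job is handed in when it is done.

```bash
mkdir -p pics
cat > h.py <<'E'
from rig import env
import numpy as np, cv2, pickle
def snap(n,tag):
    ci=env.camera_info(n); im,d=env.grab_frame(n)
    cv2.imwrite(f'pics/{tag}.png',cv2.cvtColor(im,cv2.COLOR_RGB2BGR)); pickle.dump((ci,im,d),open(f'pics/{tag}.pkl','wb'))
def load(tag): return pickle.load(open(f'pics/{tag}.pkl','rb'))
def ray(ci,u,v):
    p=cv2.undistortPoints(np.array([[[u,v]]],float),np.array(ci['camera_matrix'],float),np.array(ci['dist'],float))[0,0]
    return np.array(ci['rotation'])@np.array([p[0],-p[1],-1.]),np.array(ci['xyz'])
def atz(ci,u,v,z):
    r,o=ray(ci,u,v); return o+r*(z-o[2])/r[2]
def atd(ci,d,u,v):
    r,o=ray(ci,u,v); return o+r*d[int(round(v)),int(round(u))]
def proj(ci,P):
    R=np.array(ci['rotation']);c=(np.array(P,float)-np.array(ci['xyz']))@R
    c=c*[1,-1,-1]
    return cv2.projectPoints(c.reshape(-1,1,3),np.zeros(3),np.zeros(3),np.array(ci['camera_matrix'],float),np.array(ci['dist'],float))[0].reshape(-1,2)
E
python3 - <<'E'
from h import *
snap('top','top0');snap('side','side0')
o=env.get_obs();print(o)
for n in('top','side'):
    c=env.camera_info(n);print(n,c['xyz'],c['camera_matrix'],c['dist'],c['rotation'])
E
```

```text
{'clock': 0.1, 'joint_positions': array([-1.34201018e+00,  1.26321500e-01, -4.04883062e-02,  1.40542390e+00,
       -1.55095849e-05,  1.57079127e+00]), 'qvel': array([ 0.00155729,  0.00079292,  0.00227364, -0.00033033, -0.00027716,
       -0.00056935]), 'effort': array([ 9.31504474e-04, -4.36906993e+01,  3.53603661e+01,  1.36912434e-02,
        5.14725355e-05,  7.28555989e-07]), 'tcp_pos': array([ 118.97896392, -510.95925827,  230.61396371]), 'ee_rot': array([-3.14015528e+00,  1.55022971e-05,  2.28791224e-01]), 'contact_force': array([ 0.77278744,  0.27100132, -0.03950156]), 'wrist_torque': array([0.04858083, 0.01596743, 0.01538867]), 'gripper_width': 0.9988401047165313}
top [ 148.6936278   295.91525396 1027.24251095] [[383.50915177   0.         261.771675  ]
 [  0.         383.50915177 195.53103368]
 [  0.           0.           1.        ]] [-0.05675993  0.          0.          0.          0.        ] [ 5.09180748e-01  4.80614948e-04 -2.02135043e+00]
side [ 252.29343524 -601.35392866  790.56559241] [[426.00890537   0.         251.16541544]
 [  0.         426.00890537 193.86840699]
 [  0.           0.           1.        ]] [0.02670464 0.         0.         0.         0.        ] [ 0.84564331  0.00368766 -0.4483435 ]
```

```bash
sleep 1; ls pics
```

```text
side0.pkl
side0.png
top0.pkl
top0.png
```

Run:
```python
s=open('h.py').read()
s=s.replace("np.array(ci['rotation'])","RR(ci)").replace("def snap","from scipy.spatial.transform import Rotation as Ro\ndef RR(ci): return Ro.from_euler('xyz',ci['rotation']).as_matrix()\ndef snap",1)
open('h.py','w').write(s)
```

```text
(no output)
```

View pics/top0.png

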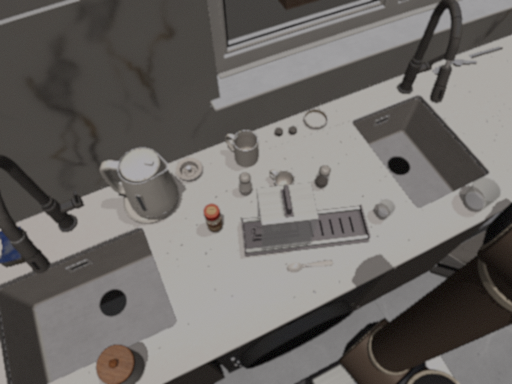

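View pics/side0.png

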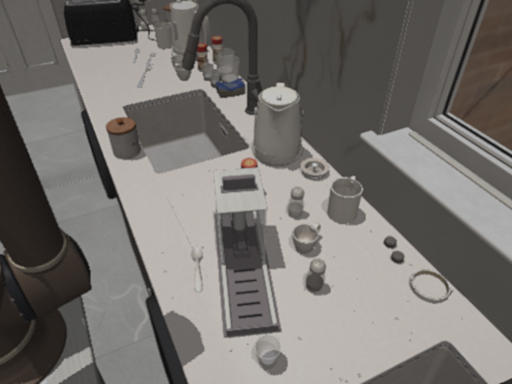

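Run:
```python
from h import *
for t,(a,b,c,d) in {'top0':(160,270,225,400),'side0':(150,345,180,350)}.items():
    im=cv2.imread(f'pics/{t}.png')[a:b,c:d]
    s=min(800/im.shape[1],600/im.shape[0]);print(t,s)
    cv2.imwrite(f'pics/{t}z.png',cv2.resize(im,None,fx=s,fy=s,interpolation=cv2.INTER_CUBIC))
```

```text
top0 4.571428571428571
side0 3.076923076923077
```

View pics/top0z.png

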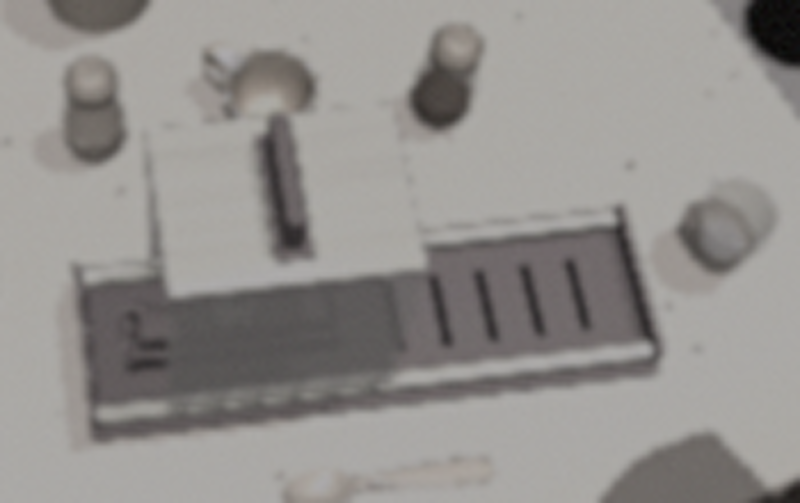

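View pics/side0z.png

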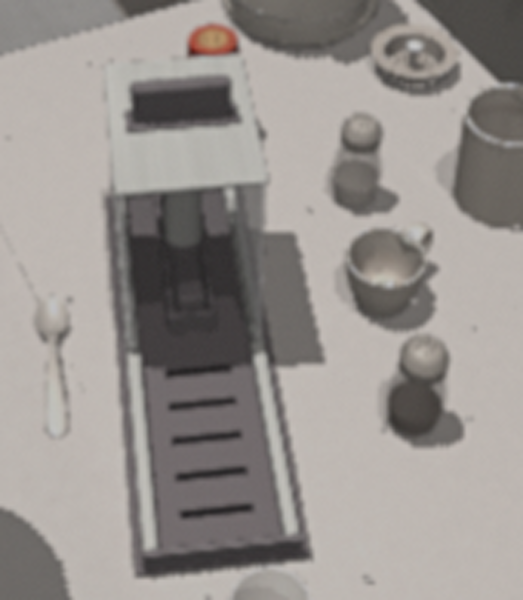

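Run:
```python
from h import *
ci,im,d=load('top0')
Z=4.571428
f=lambda u,v:((u+.5)/Z-.5+225,(v+.5)/Z-.5+160)
for n,p,z in [('dockNL',(95,438),0),('dockNR',(655,375),0),('trackFL',(80,267),18),('trackFR',(622,208),18),('trNL',(95,405),18),('roofFL',(148,128),187),('NL',(168,296),187),('NR',(428,272),187),('FR',(400,117),187),('finN',(292,240),221),('finF',(280,118),221)]:
    q=f(*p); print(n,np.round(atz(ci,*q,z),1),np.round(atd(ci,d,*q),1))
ci,im,d=load('side0');Z=3.0769
f=lambda u,v:((u+.5)/Z-.5+180,(v+.5)/Z-.5+150)
print('side')
for n,p,z in [('dockNearL',(140,572),0),('dockNearR',(310,557),0),('roofNL',(115,192),187),('NR',(265,182),187),('FL',(107,68),187),('FR',(240,55),187),('finL',(133,82),221),('finR',(230,76),221)]:
    q=f(*p); print(n,np.round(atz(ci,*q,z),1),np.round(atd(ci,d,*q),1))
```

```text
dockNL [510.9 172.7   0. ] [508.6 173.4   6.3]
dockNR [ 394.3 -162.8    0. ] [ 393.6 -161.5    3. ]
trackFL [613.5 135.4  18. ] [622.6 132.2  -1.9]
trackFR [ 498.1 -200.3   18. ] [ 495.7 -196.9   25. ]
trNL [523.9 165.9  18. ] [520.6 167.1  26.9]
roofFL [597.2  92.9 187. ] [596.   93.4 189.1]
NL [500.  127.5 187. ] [500.9 127.1 184.7]
NR [452.3  -2.9 187. ] [517.  -66.5   8. ]
FR [542.4 -36.7 187. ] [ 629.  -109.8    2.1]
finN [486.5  63.2 221. ] [494.2  57.9 202.6]
finF [553.9  34.9 221. ] [553.8  35.  221.1]
side
dockNearL [ 400.8 -164.     0. ] [ 399.8 -167.     5.3]
dockNearR [ 507.  -203.3    0. ] [ 506.3 -204.4    2.2]
roofNL [458.7  -6.6 187. ] [459.9  -3.1 183.5]
NR [552.5 -41.5 187. ] [554.8 -37.2 182.3]
FL [503.3 118.  187. ] [503.3 118.  187. ]
FR [598.4  89.  187. ] [598.8  89.7 186.4]
finL [499.5  55.3 221. ] [ 252.3 -601.4  790.6]
finR [562.3  32.  221. ] [562.6  32.7 220.4]
```

Run:
```python
from h import *
for t in('top0','side0'):
    ci,im,d=load(t)
    v,u=np.mgrid[0:384,0:512]
    p=cv2.undistortPoints(np.stack([u,v],-1).reshape(-1,1,2).astype(float),np.array(ci['camera_matrix'],float),np.array(ci['dist'],float)).reshape(-1,2)
    P=(np.c_[p[:,0],-p[:,1],-np.ones(len(p))]*d.reshape(-1,1))@RR(ci).T+np.array(ci['xyz'])
    ok=(d.reshape(-1)>0)&(abs(P[:,0]-525)<130)&(abs(P[:,1])<230)
    for nm,a,b in(('roof',175,197),('fin',205,235),('dock',8,32),('table',-6,6)):
        q=P[ok&(P[:,2]>a)&(P[:,2]<b)]
        if nm in('roof','fin','dock'):
            print(t,nm,len(q),'z',np.median(q[:,2]).round(1),cv2.minAreaRect(q[:,:2].astype(np.float32)))
        else: print(nm,np.median(q[:,2]))
```

```text
top0 roof 1959 z 187.0 ((527.0145874023438, 45.237335205078125), (140.14828491210938, 106.81715393066406), 71.23335266113281)
top0 fin 149 z 220.1 ((526.1690673828125, 45.7411003112793), (12.299660682678223, 69.90971374511719), 71.47550964355469)
top0 dock 1425 z 16.8 ((513.515869140625, -2.4756011962890625), (270.1263732910156, 435.55999755859375), 7.202425956726074)
table 0.321533281660777
side0 roof 1701 z 187.1 ((530.3171997070312, 43.306541442871094), (143.1181182861328, 103.84803009033203), 71.24516296386719)
side0 fin 276 z 216.3 ((530.6015014648438, 41.869384765625), (15.230520248413086, 69.09129333496094), 70.27537536621094)
side0 dock 2007 z 17.4 ((525.4906005859375, -26.747879028320312), (258.55523681640625, 398.7964172363281), 2.6994118690490723)
table 0.2901221131037346
```

Run:
```python
from h import *
yaw=np.radians(71.1-90)
print(env.inverse_kinematics([528,44,300],[np.pi,0,yaw]),env.inverse_kinematics([537,65,300],[np.pi,0,yaw+np.pi/2]),env.inverse_kinematics([537,65,310],[np.pi,0,yaw-np.pi/2]))
env.move_pose([528,44,290],[np.pi,0,yaw])
o=env.get_obs();print(o['clock'],o['tcp_pos'],o['ee_rot'],o['contact_force'])
snap('wrist','w1');ci,_,_=load('w1');print(ci['xyz'],ci['rotation'])
for p in [(528,44,221)]:print(proj(ci,[p]))
```

```text
[ 0.08314123  0.14655338  0.13502781  1.55927076  0.         -2.72858419] [0.12045683 0.1682742  0.16074751 1.56326964 0.         2.02112038] [ 0.12045683  0.17183553  0.18718762  1.58614841  0.         -1.12047227]
3.675 [528.01188428  43.7082353  289.97642209] [ 3.14151114e+00  1.27807565e-05 -3.30543659e-01] [-0.92748394 -0.30729981 -0.02980655]
[599.41599366  19.5452228  431.75452251] [-3.00194489e-01  8.58382737e-06 -1.90194650e+00]
[[257.47450076 206.23558027]]
```

View pics/w1.png

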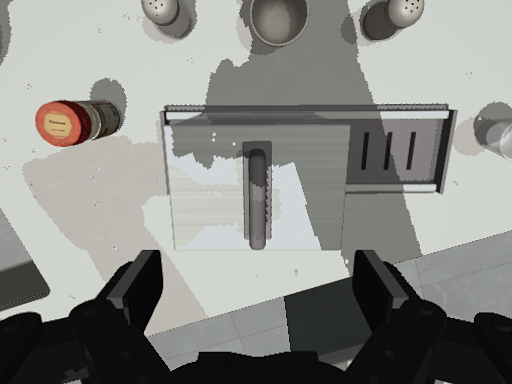

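Wrist view: the fin runs straight up and down at column 258 (rows 150–245). That agrees with the predicted 257.5, so I'm centred and can pinch it.

Run:
```python
from h import *
env.line_to([528,44,194],rate=120)
env.close(30)
o=env.get_obs();print(o['clock'],o['tcp_pos'],o['contact_force'],o['gripper_width'])
yh=np.array([np.sin(np.radians(18.9)),np.cos(np.radians(18.9)),0])
p=o['tcp_pos'].copy(); p[2]=194
env.line_to(p-130*yh,rate=90)
o=env.get_obs();print(o['clock'],o['tcp_pos'],o['contact_force'],o['gripper_width'])
for s in range(134,172,2):
    env.line_to(p-s*yh,rate=60)
    o=env.get_obs();f=o['contact_force']@yh
    print(s,np.round(o['contact_force'],1),round(float((p-o['tcp_pos'])@yh),1),round(o['clock'],2))
    if f>12: break
snap('side','s2')
```

```text
5.3333 [528.04363521  44.00078075 194.15237319] [-0.19708285  0.48884737  1.7008061 ] 0.1341328366646265
6.925 [486.16096323 -79.14826025 194.17085268] [ 2.21619198 -2.72038694  3.87090454] 0.13357134576766166
134 [ 3.4 -1.1  3.9] 134.0 7.17
136 [3.6 0.3 3.9] 136.0 7.42
138 [ 5.4 -1.3  4.1] 138.1 7.67
140 [ 5.7 -2.5  4.2] 140.1 7.92
142 [5.6 1.2 3.8] 141.5 8.18
144 [8.3 9.4 4.3] 141.5 8.43
146 [11.1 18.6  3. ] 141.6 8.68
```

View pics/s2.png

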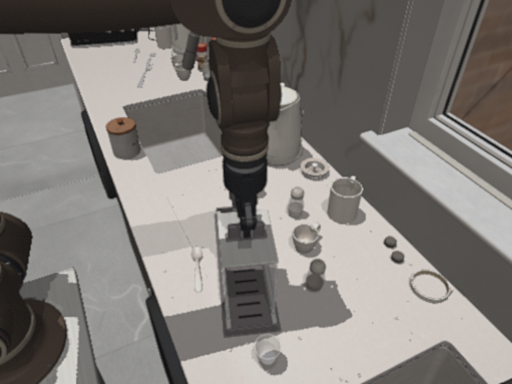

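Run:
```python
from h import *
yh=np.array([np.sin(np.radians(18.9)),np.cos(np.radians(18.9)),0])
o=env.get_obs();p=o['tcp_pos']
env.line_to(p,rate=60); o=env.get_obs();print(o['contact_force'],p)
env.ungrasp()
env.line_to([p[0],p[1],290],rate=150)
yaw=np.radians(-18.9)
env.move_pose([536,66,280],[np.pi,0,yaw-np.pi/2])
o=env.get_obs();print(o['clock'],o['tcp_pos'],o['ee_rot'],o['joint_positions'])
snap('wrist','w3');snap('top','t3');ci,_,_=load('w3')
print(proj(ci,[(535.6,66.2,175),(535.6,66.2,126)]))
```

```text
[ 4.87194332 -0.06021482  2.63373135] [482.45398008 -90.01532965 194.16511156]
12.1167 [535.86169331  65.7867315  279.74150855] [ 3.14118257e+00 -3.07266925e-04 -1.90036697e+00] [ 1.22210164e-01  1.60931710e-01  1.07333311e-01  1.51770101e+00
 -9.74089088e-05 -1.11901543e+00]
[[257.69171003 191.03952061]
 [257.57567743 175.76132762]]
```

View pics/w3.png

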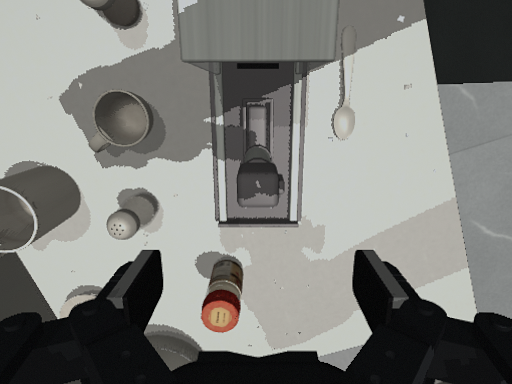

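View pics/t3.png

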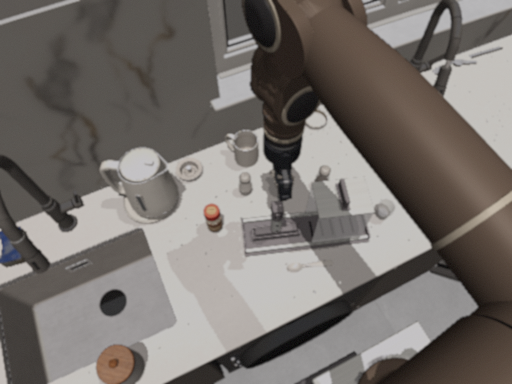

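Run:
```python
from h import *
im=cv2.imread('pics/w3.png')[90:235,200:320]
cv2.imwrite('pics/w3z.png',cv2.resize(im,None,fx=4,fy=4,interpolation=cv2.INTER_CUBIC))
ci,im,d=load('w3')
for p in [(258,172),(258,180),(258,188),(258,196),(258,204),(242,185),(274,185),(281,184)]: print(p,np.round(atd(ci,d,*p),1))
```

```text
(258, 172) [530.7  52.6 170.7]
(258, 180) [532.6  58.1 173.5]
(258, 188) [534.7  64.2 174. ]
(258, 196) [536.9  70.8 173.1]
(258, 204) [539.   76.8 174.1]
(242, 185) [545.9  57.8 173.7]
(274, 185) [521.9  66.1 173.4]
(281, 184) [516.6  69.8 164.1]
```

View pics/w3z.png

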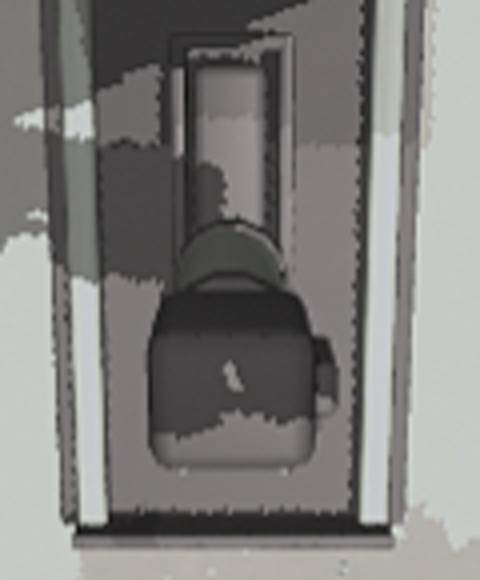

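Run:
```python
from h import *
env.line_to([535.4,66,131],rate=120)
env.close(50); env.pause(.2)
o=env.get_obs();print(o['clock'],o['tcp_pos'],o['contact_force'],o['wrist_torque'],o['gripper_width'])
snap('wrist','w4')
z0=131
for z in (20,33,38,50,60,66,68,69,70):
    env.line_to([535.4,66,z0+z],rate=60)
    o=env.get_obs();print(z,round(o['clock'],2),np.round(o['tcp_pos'],1),np.round(o['contact_force'],1),round(o['gripper_width'],3))
snap('wrist','w5');snap('side','s5')
```

```text
14.3333 [535.74062086  66.00202629 131.5211565 ] [-0.71384008 -0.15079271  6.10318311] [-0.09477689  0.11975475  0.07968262] 0.39195145167125967
20 14.87 [535.1  66.  151.2] [-1.6 -0.8 -0.7] 0.395
33 15.23 [535.6  66.1 164.6] [-0.5 -0.  -0.8] 0.394
38 15.48 [535.5  66.  169.3] [0.4 0.4 0.2] 0.39
50 15.83 [535.5  66.  181.6] [-0.9  0.6 -0.3] 0.392
60 16.15 [535.5  66.  191.6] [-0.7 -0.7  0. ] 0.392
66 16.4 [535.4  66.  197.4] [-1.9 -0.8  0. ] 0.393
68 16.65 [535.4  66.  199.1] [-1.  -0.4 -0.8] 0.393
69 16.9 [535.4  66.  200. ] [-1.7 -0.9 -1.1] 0.39
70 17.15 [535.4  66.  201.1] [-1.2 -0.1 -0.2] 0.392
```

View pics/w5.png

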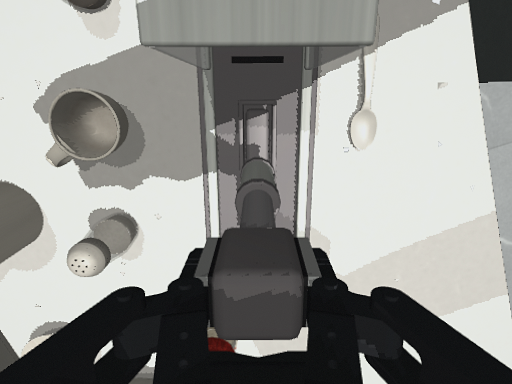

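View pics/s5.png

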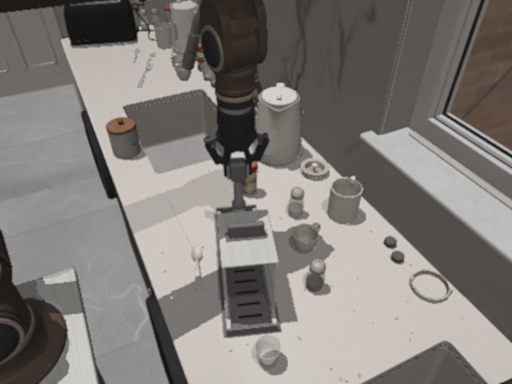

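View pics/w4.png

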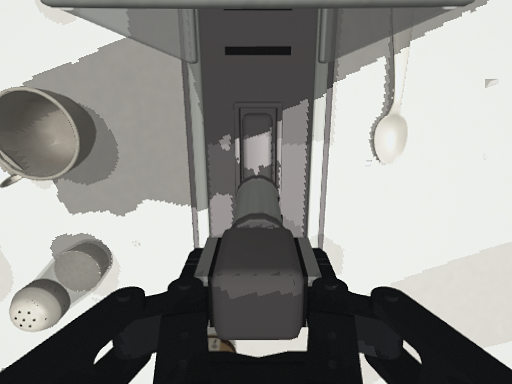

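The picture at 70 mm shows the thin inner rod between sleeve and grip. The grip sits in the same place between the pads as before, so it hasn't slipped. Next I lift slowly and watch the force for the stop and the weight.

Run:
```python
from h import *
for z in (71,72,74,78,100,164):
    env.line_to([535.4,66,131+z],rate=60)
    o=env.get_obs();print(z,round(o['clock'],2),np.round(o['tcp_pos'],1),np.round(o['contact_force'],1),np.round(o['wrist_torque'],2),round(o['gripper_width'],3))
env.pause(.3)
o=env.get_obs();print(o['clock'],o['tcp_pos'],o['ee_rot'],o['contact_force'])
snap('wrist','w6');snap('side','s6');snap('top','t6')
for t,(a,b,c,d) in {'side':(100,345,160,350)}.items():
    im=cv2.imread('pics/s6.png')[a:b,c:d]
    s=min(800/im.shape[1],600/im.shape[0])
    cv2.imwrite('pics/s6z.png',cv2.resize(im,None,fx=s,fy=s,interpolation=cv2.INTER_CUBIC));print(s)
```

```text
71 17.5 [535.3  66.  201.6] [-0.8  0.3 -5.4] [0.02 0.04 0.01] 0.389
72 17.75 [535.3  66.  202.8] [ 0.4 -0.6 -5.2] [0.01 0.   0.03] 0.393
74 18.0 [535.5  66.  205.2] [-0.9 -0.3 -4.8] [-0.06  0.01 -0.02] 0.392
78 18.25 [535.6  66.  209.4] [ 0.   0.  -5.2] [0.05 0.04 0.01] 0.392
100 18.77 [535.7  66.  231.5] [-0.5  0.6 -5.6] [-0.04  0.01  0.02] 0.392
164 19.98 [535.2  66.  294.5] [-1.2 -0.1 -4.7] [ 0.02 -0.06  0.06] 0.389
20.2833 [535.34441506  65.97589011 294.84019512] [ 3.14136068e+00 -1.23581367e-04 -1.90072089e+00] [ 0.27558207 -0.71780133 -4.65133692]
2.4489795918367347
```

View pics/s6z.png

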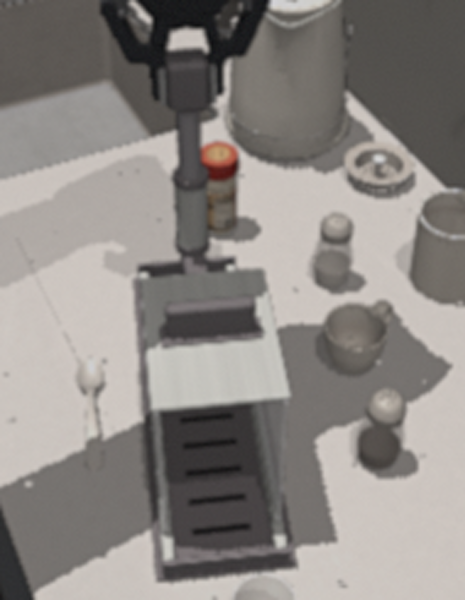

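View pics/w6.png

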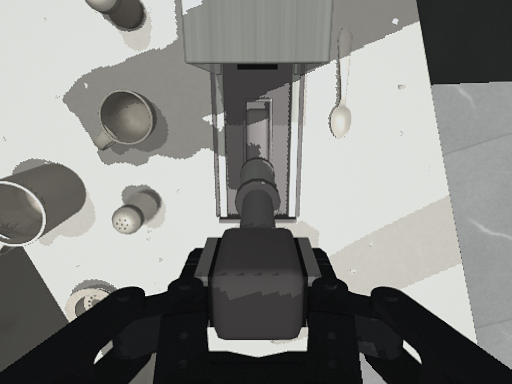

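View pics/t6.png

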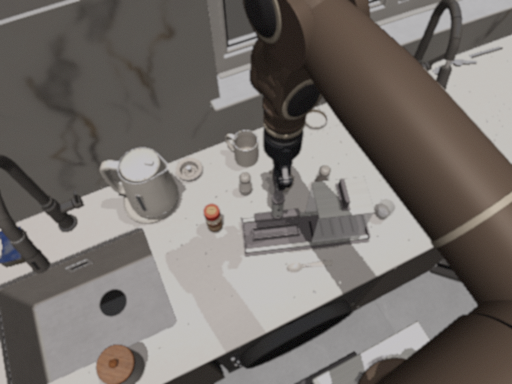

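Run:
```python
from h import *
ci,im,d=load('s6')
s=2.449
for n,P in [('sleeve top',(535.4,66,220)),('grip bottom',(535.4,66,293)),('blade head top',(535.4,66,132)),('blade bottom',(535.4,66,100)),('grip top',(535.4,66,339))]:
    q=proj(ci,[P])[0]; print(n,(q-[160,100]+.5)*s-.5)
def cloud(t):
    ci,im,d=load(t); v,u=np.mgrid[0:384,0:512]
    p=cv2.undistortPoints(np.stack([u,v],-1).reshape(-1,1,2).astype(float),np.array(ci['camera_matrix'],float),np.array(ci['dist'],float)).reshape(-1,2)
    P=(np.c_[p[:,0],-p[:,1],-np.ones(len(p))]*d.reshape(-1,1))@RR(ci).T+np.array(ci['xyz']); return P[d.reshape(-1)>0]
for t in ('side0','s5','s6'):
    P=cloud(t); c=(527,44) if t=='side0' else (482,-90)
    m=(np.hypot(P[:,0]-c[0],P[:,1]-c[1])<100)
    q=P[m&(P[:,2]>175)&(P[:,2]<197)]; r=cv2.minAreaRect(q[:,:2].astype(np.float32)); print(t,r)
P=cloud('s6'); q=P[(np.hypot(P[:,0]-535,P[:,1]-66)<75)&(P[:,2]>60)&(P[:,2]<340)]
h,_=np.histogram(q[:,2],np.arange(60,345,10));print(h)
for z in range(90,330,10):
    w=q[abs(q[:,2]-z)<5]
    if len(w): 
        l=(w[:,:2]-[535.4,66])@np.array([.946,-.324]); print(z,np.ptp(l).round(0),w[:,:2].mean(0).round(0),end=' | ')
```

```text
sleeve top [187.65642611 170.33545652]
grip bottom [185.30454854 101.57597066]
blade head top [190.17184741 244.13491742]
blade bottom [191.01167754 268.83461446]
grip top [183.67722579  54.13462735]
side0 ((530.3171997070312, 43.306541442871094), (143.1181182861328, 103.84803009033203), 71.24516296386719)
s5 ((484.2142028808594, -91.49143981933594), (141.50621032714844, 103.78852844238281), 71.20281982421875)
s6 ((484.305419921875, -91.39460754394531), (141.7064208984375, 103.90923309326172), 71.22334289550781)
[  0   0   0   0   0   1  22  91  47  43  45  43  48  46  44  85  44  35
  40  36  43  38  33  46 114 131 127 241]
120 0.0 [524.  57.] | 130 30.0 [530.  44.] | 140 30.0 [534.  54.] | 150 27.0 [532.  55.] | 160 27.0 [532.  55.] | 170 27.0 [534.  55.] | 180 28.0 [533.  55.] | 190 27.0 [533.  54.] | 200 28.0 [533.  56.] | 210 31.0 [534.  53.] | 220 32.0 [534.  58.] | 230 20.0 [535.  58.] | 240 20.0 [535.  57.] | 250 20.0 [535.  58.] | 260 21.0 [535.  58.] | 270 19.0 [534.  59.] | 280 19.0 [534.  58.] | 290 22.0 [535.  56.] | 300 55.0 [533.  53.] | 310 59.0 [533.  54.] | 320 59.0 [533.  54.] |
```

Run:
```python
from h import *
env.pause(.3);o=env.get_obs();print(o['clock'],o['tcp_pos'],abs(o['qvel']).max(),o['gripper_width'])
env.job_done();print(env.get_obs()['clock'])
```

```text
20.7333 [535.39363295  65.98268112 295.01477927] 0.0016344472072505516 0.39785952589896195
the job is handed in; nothing more can be done
the job is handed in; nothing more can be done
```

The squeegee is ready for the window and the job is handed in at about 20.7 s. It is held by the grip, fully extended and still, with the blade about 10 cm above the worktop.

- **Cover:** I pinched the fin and slid the cover until it hit its end stop. The fin stopped moving after 141.5 mm while the force rose to about 20 N. The camera depth puts the roof 142 mm from where it began, and it was still there after the lift.
- **Grip and extension:** I gripped across the button at 50 N, and the fingers closed to about 33 mm, which means the button is flush. Pulling up took almost no force until 70 mm, past the first stop. The full weight (about 5 N) came on between 70 and 71 mm, which marks the second stop. Side depth shows about 70 mm of bare rod between sleeve and grip.
- **Final pose:** The tool is vertical. By the arm's position the blade is at about 100 mm. In the side picture the sleeve top and grip bottom appear 4–5 enlarged pixels (roughly 4–5 mm) lower than predicted, while depth puts the sleeve top slightly higher, so I take the height as good to a few millimetres.
- **Not measured directly:** The button is judged only from finger opening. The other items looked undisturbed in the last pictures, but I didn't measure their positions.

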